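# Close the controller box on the tilted stand

## Robot

A 6-joint arm with a two-finger parallel gripper is mounted at the origin on the work surface. World frame = base frame: x ahead of the robot, y to its left, z up, the work surface at z = 0. Lengths are in m, angles in degrees, forces in N, time in s.
With the tool pointing down it reaches from about 0.4 to 0.825 m from the base axis. Payload 7 kg.
Tool frame: the origin (TCP) lies at the centre of the arm's flange, where the gripper is bolted on; the fingertips stand 178 mm ahead of it and the grasp point (between the pads) lies 159 mm ahead of it (tip_reach is the distance from the TCP to the fingertips, in m); z points along the fingers, y is the line along which they close (so a half turn about z gives the same grasp; the last joint's range is limited). The gripper opens to 88 mm and grips with 3 to 60 N. Pads are 19 mm wide; open, the fingers measure 130 mm over their backs; the gripper's body (78 mm by 193 mm) begins 47 mm behind the grasp point.
Start: joints at [-53.623, 20.546, 0.682, 0, -70.136, -16.507], TCP at [0.229, -0.635, 0.405] pointing down, gripper open.
Joint ranges: [-176.03, 176.03], [-82.01, 121.73], [-58.28, 71.71], [-173.87, 95.51], [-174.79, -0.11], [-173.66, 173.66]. Speed limits (degrees/s): [136.94, 136.94, 172.46, 180, 180, 180].

## Interface

Orientations are given as [roll, pitch, yaw] about the fixed x, y, z axes, in that order (R = Rz(yaw) Ry(pitch) Rx(roll)).
In Python, from plant import * gives the robot as it stands.
- The arm moves only by the shell command python3 -m handwheel 'ROWS'. ROWS is JSON, a list of rows, each a list of 7 numbers: the opening, from -1 (shut) to 1 (fully open), then the shift along the tool's x, y, z as a fraction of full scale, then the turn, a rotation vector about the tool's x, y, z as a fraction of full scale. A call has 1 to 5 rows; each row shifts and turns the commanded pose from where the row before left it, along the tool's axes as they then stand; what a row does not reach is not made up. Full scale, the value 1, is 0.025 m for a shift and 6 degrees for a turn. A row lasts 1/8 s, in which the tool goes at most 62.5 mm and 10.7 degrees, less where a joint would pass 70% of its speed; a pose out of reach is approached as far as the arm can. A call with a number of a shift or a turn outside -1 to 1 is refused whole. A call with a gripper value outside its range is refused whole. The fingers move at their own pace and stop on an object; the grip force is fixed at half the most. Time passes only in rows, so rows that do not move let the fingers close. It gives the time, the measured TCP pose, the force, the opening and the grip force at its end, in the units of the state.
- get_obs(): the state, without advancing time (a new reading comes with each control period).
- snapshot(name): name is "scene" or "top" or "wrist"; returns a dict with "color" (480x640x3 uint8, red, green, blue), "fx", "fy", "cx", "cy" (pixels), "R" (3x3) and "t" (3): a world point X has camera coordinates R X + t; the wrist camera has in their place "tool_from_camera" (4x4, takes a point from camera to tool coordinates, whose origin is the TCP and whose axes are the flange's). Camera axes: x right, y down, z forward; pixel columns grow to the right and rows downward; lengths in m; the calibration is good to about 2 mm. A picture is of the moment at which its call begins: read the wrist's pose just before it. There is no depth.
- close_job(): hands the job in; it is judged then, once.
The state is a dict: "clock": time; "joint_pos": joint angles; "qvel": joint speeds; "tau": joint torques, N m; "tool_pos": TCP position; "orientation": TCP orientation; "force": force on the tool from outside, world axes, zero at the start; "moment": the same for the moment, N m; "opening": finger opening in m; "gripper_force": force on a finger pad.
Only numpy, scipy, OpenCV 4.12 (cv2) and the standard library are available. Lean on these libraries where they do the work, as an engineer would, in place of code of your own. Each camera call takes 0.05 s, during which the arm holds its last target. There are 200 camera calls.

## Task

From the sloped bin take the one lid that fits the open controller box on the tilted stand, set it in the box's mouth and press it down at both ends until it is fully home, flush all round. Press firmly but not so hard that the plastic could crack, then let go; leave the other lids and everything else on the bench where they are.

Things in the scene. Friction and masses are not known exactly. Their poses are not given: they have to be found in the camera images.
- lid: The lid that fits the box: plain grey plastic plate 108 mm long (x) x 60 mm wide (y) x 14 mm thick, about 90 g, with a grip rib on top. Origin: centre of the plate's underside; x along its length, y its width, z out of its top. It starts in one of the bin's three compartments, lying on the sloping floor. It may go into the box either way round.
- rib_top (a point): Middle of the top of the lid's grip rib, 40 mm above the lid's underside; axes as the lid. The rib is 12 mm thick (along the lid's x), 40 mm long (along y) and stands 26 mm above the plate, at its middle.
- lid_narrow: A lid for another box, 108 x 42 mm, otherwise as lid, with the same rib and origin. Leave it in the bin.
- lid_short: A lid for another box, 78 x 60 mm, otherwise as lid, with the same rib and origin. Leave it in the bin.
- bin: Fixed plywood bin 246 mm wide (y), about 140 mm deep (x); origin under its centre, z up. Its floor slopes at 22 degrees, rising along the bin's x (away from the robot), 45 mm above the bench in the middle. Three compartments 74 mm wide, at y = -80, 0 and 80 mm; partitions and end walls 18 mm tall off the floor.
- stand: Fixed steel stand, base plate 150 x 130 mm, origin under its centre; two cheeks 100 mm apart (along y), 110 mm tall, carry the box on a cross pivot 100 mm above the bench.
- box: Open grey controller box, 125 (x) x 77 (y) x 40 (z) mm outside, mouth 115 x 67 mm, walls 5 mm. A stiff pivot holds it tilted 20 to 27 degrees, differing each run. Origin: centre of its underside; x runs up the slope away from the robot, y across, z out of the mouth, leaning towards the robot.
- mouth (a point): Centre of the plane where the lid's underside must finally lie, 26 mm above the box's underside, 14 mm below its rim; axes as box. 12 mm ledges along the long sides stop the lid hard there, its plate then flush with the rim. Keep the push under 30 N: above 50 N between lid and box the plastic cracks.
- press_low (a point): Where to push the lower end home: point of that plane 40 mm down the slope from mouth. A dark push-in catch 10 x 40 mm, centred 9 mm farther out, at first holds this end of the lid 5.5 to 8 mm above the plane. A catch sinks only under a push of about 9 N and stays where it is left; a push here sets down this end only; pushed outside its catch the lid rocks.
- press_high (a point): The same point at the upper end, 40 mm up the slope from mouth, with a like catch, which may start at a different height (5.5 to 8 mm above the plane).
- grease: amber glass grease jar with a steel cap, 56 mm across, 65 mm tall; bystander; origin under its centre
- wrench: steel wrench lying flat; bystander
- screwdriver: screwdriver lying flat; bystander
- sprocket: flat steel sprocket ring about 98 mm across, 6 mm thick; bystander
- patch_tin: closed aluminium tin 85 x 55 x 22 mm; bystander
- pedal: black bicycle pedal 95 x 92 mm, 22 mm tall; bystander
- oil: white oil bottle 48 mm across, 130 mm tall; bystander
There are look-alikes about, which are no part of the job. Leave any blue, green or pink look-alike of the lid alone.

How it is judged (in metres and radians):
On the way:
1. the lid lies in the mouth of the box (x of lid in the frame of mouth between -0.0055 and 0.0055 m and y of lid in the frame of mouth between -0.0045 and 0.0045 m and z of lid in the frame of mouth below 0.01 m and angle between the z axis of lid and the z axis of box, either way round below 0.1 rad), for 0.1 s.
At the end, for the whole second after the job is handed in: The lid lies at rest in the box, fully home: its underside's centre within 1.5 mm of the stop plane in height and 5 mm (5.5 mm along the box) sideways, parallel to the box within 0.02 rad (both ends down) and turned no more than 0.12 rad (x of lid in the frame of mouth between -0.0055 and 0.0055 m and y of lid in the frame of mouth between -0.005 and 0.005 m and z of lid in the frame of mouth between -0.0015 and 0.0015 m and angle between the z axis of lid and the z axis of box, either way round below 0.02 rad and angle between the x axis of lid and the x axis of box, either way round below 0.12 rad and linear speed of lid below 0.02 m/s); the robot touches nothing.
It fails at once if the lid is pushed against the box with more than 50 N (contact force between lid and box above 50 N).
It fails at once if another lid or a bystander is moved by more than 30 mm (distance of any of lid_narrow, lid_short, grease, wrench, screwdriver, sprocket, patch_tin, pedal, oil from where it was at the start of the episode above 0.03 m).
It also fails if it takes over 69 s, if anything falls off the work surface, if the arm or the gripper's body presses on something with over 40 N, if the wrist force passes 120 N, or if a joint passes its speed limit or range.

## Working session

There is one attempt and no reset: what is moved stays moved. The work goes in short steps, Python scripts to look and compute and a shell command to move; the robot and the scene stay as the last step left them, time stands still between calls to the robot, and variables do not carry over. Pictures are saved under pics/ and viewed, at most 10 in all, crops included, and the job is handed in when it is done.

```bash
ls; mkdir -p pics; python3 - <<'E'
from plant import *
import cv2,numpy as np
o=get_obs();print(o)
for n in("scene","top"):
    s=snapshot(n);cv2.imwrite(f"pics/{n}0.png",s["color"][:,:,::-1]);np.savez(f"{n}0.npz",**s)
    print(n,s["fx"],s["fy"],s["cx"],s["cy"],np.round(s["R"],4).tolist(),np.round(s["t"],4))
s=snapshot("wrist");print(s["fx"],s["tool_from_camera"])
E
```

```text
pics
{'clock': 0.0, 'joint_pos': array([-5.36255447e+01,  2.05903771e+01,  6.32533230e-01, -1.93426500e-02,
       -7.01385805e+01, -1.65052037e+01]), 'qvel': array([ 0.00489693,  0.06344991,  0.01160615, -0.0018956 ,  0.09619196,
        0.0435933 ]), 'tau': array([ 8.41993005e-04, -5.82717955e+01,  2.93066114e+01,  6.99734107e+00,
        6.89045613e-03, -2.41413736e-04]), 'tool_pos': array([ 0.22931544, -0.63462677,  0.40372742]), 'orientation': array([ 1.79902383e+02, -9.96283106e-03, -1.60137327e+02]), 'force': array([ 0.49567398, -0.10559675, -0.49069058]), 'moment': array([ 0.00447167,  0.0112956 , -0.0212192 ]), 'gripper_force': 0.0, 'opening': 0.08802478248536798}
scene 442.0059868919227 442.0059868919227 316.48324311713765 243.0556757049125 [[-0.0019, 1.0, 0.0053], [0.5808, 0.0054, -0.814], [-0.814, 0.0015, -0.5808]] [-0.079  -0.2287  1.485 ]
top 435.06675676974027 435.06675676974027 312.00204468573713 237.97529948858042 [[-0.0106, -0.9996, -0.0279], [-0.9984, 0.0121, -0.0552], [0.0555, 0.0273, -0.9981]] [0.1088 0.5547 0.9517]
430.5486154474053 [[-2.71388594e-04 -9.65226640e-01 -2.61414343e-01  7.01562872e-02]
 [ 9.99999963e-01 -2.70488776e-04 -3.94225142e-05 -1.29106376e-03]
 [-3.26579848e-05 -2.61414344e-01  9.65226678e-01  2.04326819e-02]
 [ 0.00000000e+00  0.00000000e+00  0.00000000e+00  1.00000000e+00]]
```

View pics/top0.png

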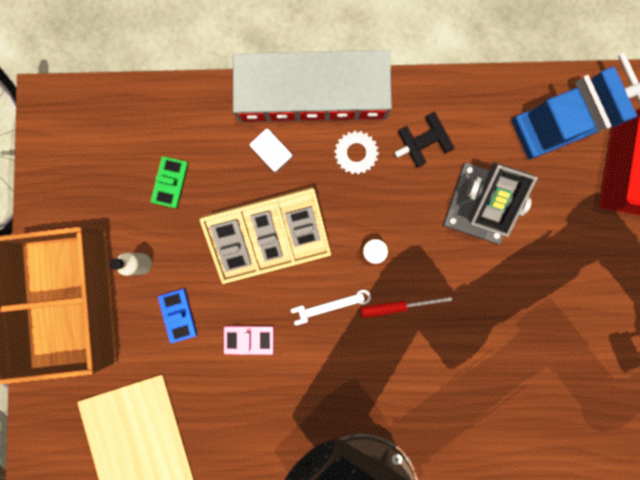

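View pics/scene0.png

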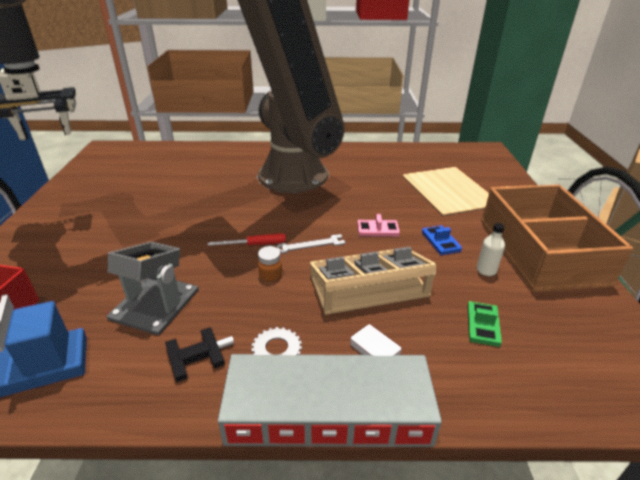

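The top view shows the bin centred near (265,235) with three grey lids at (230,245), (267,235) and (303,226). The box is at (502,200) and the jar at (375,251). The left lid looks longest and widest, so I'll zoom in.

```bash
cat > h.py <<'E'
import numpy as np,cv2
from scipy.spatial.transform import Rotation as Ro
def cast(s,uv,p0,n=(0,0,1)):
    "pixel -> world point on plane (p0,n)"
    uv=np.atleast_2d(uv).astype(float);n=np.array(n,float)
    d=np.c_[(uv[:,0]-s["cx"])/s["fx"],(uv[:,1]-s["cy"])/s["fy"],np.ones(len(uv))]@s["R"]
    c=-s["R"].T@s["t"]
    return c+d*((np.array(p0)-c)@n/(d@n))[:,None]
def proj(s,X):
    c=np.atleast_2d(X)@s["R"].T+s["t"];return np.c_[s["fx"]*c[:,0]/c[:,2]+s["cx"],s["fy"]*c[:,1]/c[:,2]+s["cy"]]
def toolpose(o):
    return Ro.from_euler('xyz',o["orientation"],degrees=True).as_matrix(),np.array(o["tool_pos"])
def wristcam(s,o):
    R,p=toolpose(o);T=np.eye(4);T[:3,:3]=R;T[:3,3]=p;W=np.linalg.inv(T@s["tool_from_camera"])
    s=dict(s);s["R"]=W[:3,:3];s["t"]=W[:3,3];return s
E
python3 - <<'E'
from h import *
s=dict(np.load("top0.npz"));a=s["color"][:,:,::-1]
b=np.hstack([cv2.resize(a[180:290,190:340],None,fx=2.6,fy=2.6,interpolation=2),cv2.resize(a[150:260,430:550],None,fx=2.6,fy=2.6,interpolation=2)])
cv2.imwrite("pics/crop1.png",b);print(b.shape)
print(cast(s,[(267,235)],[0,0,.06]),cast(s,[(500,200)],[0,0,.12]))
E
```

```text
(286, 702, 3)
[[0.56101643 0.19727068 0.06      ]] [[ 0.62074252 -0.27244519  0.12      ]]
```

View pics/crop1.png

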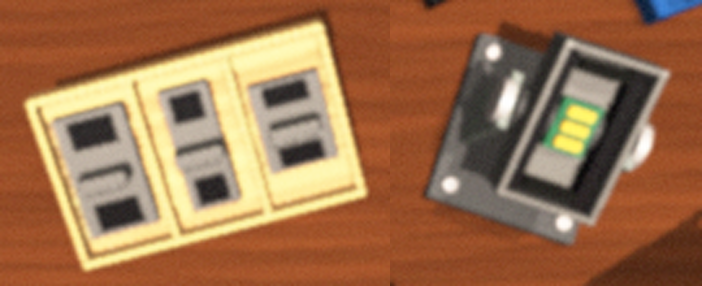

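The left lid is both long and wide, so it is the one that fits. The bin's yaw is about +15° and the box's about −26°. Next I'll estimate the lid and box positions and the hover pose.

```bash
cat >> h.py <<'E'
def slopeframe(yaw,tilt):
    "columns: x up slope, y across, z normal"
    return (Ro.from_euler('z',yaw,degrees=True)*Ro.from_euler('y',-tilt,degrees=True)).as_matrix()
def toolR(F): return np.c_[-F[:,1],-F[:,0],-F[:,2]]
def togo(o,Rt,pt):
    "shift (units of 25mm) in present tool axes, and turn (units of 6deg)"
    R,p=toolpose(o)
    print("shift",np.round(R.T@(pt-p)/.025,2),"turn",np.round(Ro.from_matrix(R.T@Rt).as_rotvec(degrees=True)/6,2),
     "shift after turn",np.round(Rt.T@(pt-p)/.025,2))
E
python3 - <<'E'
from plant import *
from h import *
s=dict(np.load("top0.npz"));o=get_obs()
F=slopeframe(14.6,22);n=F[:,2]
c=np.array([.561,.197,.045]);L=cast(s,[(230.4,246.2)],c+.014*n,n)[0];print("lid top",L)
pt=L+n*(.026-.012+.159+.10);print(pt,toolR(F));togo(o,toolR(F),pt)
# box rim centre at height ~: pivot 0.1
print(cast(s,[(430+584/2.6-150,150+130/2.6)],[0,0,.12]))
E
```

```text
lid top [0.53804729 0.27598924 0.05916991]
[0.439082   0.25021072 0.3122911 ] [[ 2.52069358e-01 -8.97244319e-01  3.62510236e-01]
 [-9.67709170e-01 -2.33714639e-01  9.44268436e-02]
 [-6.93889390e-18 -3.74606593e-01 -9.27183855e-01]]
shift [-19.92  30.43   3.7 ] turn [  2.98  -2.7  -13.94] shift after turn [-32.14 -14.43   9.78]
[[ 0.62061125 -0.2814482   0.12      ]]
```

```bash
python3 -m handwheel '[[1,-0.88,0.72,0,0,0,0],[1,-0.88,0.72,0,0,0,0],[1,-0.88,0.72,0,0,0,0],[1,-0.88,0.72,0,0,0,0],[1,-0.88,0.72,0,0,0,0]]'
python3 -m handwheel '[[1,-0.88,0.72,0,0,0,0],[1,-0.88,0.72,0,0,0,0],[1,-0.88,0.72,0,0,0,0],[1,-0.88,0.72,0,0,0,0],[1,-0.88,0.72,0,0,0,0]]' >/dev/null
python3 -m handwheel '[[1,-0.88,0.72,0,0,0,0],[1,-0.88,0.72,0,0,0,0],[1,-0.88,0.72,0,0,0,0],[1,-0.88,0.72,0,0,0,0],[1,-0.88,0.72,0,0,0,0]]' >/dev/null
python3 -m handwheel '[[1,-0.88,0.72,0,0,0,0],[1,-0.88,0.72,0,0,0,0],[1,-0.88,0.72,0,0,0,0],[1,-0.88,0.72,0,0,0,0],[1,-0.88,0.72,0,0,0,0]]' >/dev/null
python3 -m handwheel '[[1,-0.88,0.72,0,0,0,0],[1,-0.88,0.72,0,0,0,0],[1,0,0,0,0.2,-0.19,-1],[1,0,0,0,0.2,-0.19,-1],[1,0,0,0,0.2,-0.19,-1]]' >/dev/null
python3 -m handwheel '[[1,0,0,0,0.2,-0.19,-1],[1,0,0,0,0.2,-0.19,-1],[1,0,0,0,0.2,-0.19,-1],[1,0,0,0,0.2,-0.19,-1],[1,0,0,0,0.2,-0.19,-1]]' >/dev/null
python3 -m handwheel '[[1,0,0,0,0.2,-0.19,-1],[1,0,0,0,0.2,-0.19,-1],[1,0,0,0,0.2,-0.19,-1],[1,0,0,0,0.2,-0.19,-1],[1,0,0,0,0.2,-0.19,-1]]'
python3 - <<'E'
from plant import *
from h import *
togo(get_obs(),toolR(slopeframe(14.6,22)),np.array([.439,.250,.312]))
E
```

```text
clock: 0.78
tool_pos: [0.3026, -0.5119, 0.4044]
orientation: [180.0, -0.0, -160.1]
force: [0.5, 0.4, -0.0]
opening: 0.0875
gripper_force: 0.0
clock: 4.53
tool_pos: [0.5498, -0.0978, 0.4044]
orientation: [-160.2, 1.4, -80.8]
force: [-0.6, 0.1, 0.6]
opening: 0.0875
gripper_force: 0.0
shift [-14.35   3.4    3.07] turn [ 0.35 -0.11 -0.93] shift after turn [-14.58   2.11   3.14]
```

```bash
python3 -m handwheel '[[1,0,0,0,0.35,-0.11,-0.93],[1,-0.97,0.14,0.21,0,0,0],[1,-0.97,0.14,0.21,0,0,0],[1,-0.97,0.14,0.21,0,0,0],[1,-0.97,0.14,0.21,0,0,0]]' >/dev/null
python3 -m handwheel '[[1,-0.97,0.14,0.21,0,0,0],[1,-0.97,0.14,0.21,0,0,0],[1,-0.97,0.14,0.21,0,0,0],[1,-0.97,0.14,0.21,0,0,0],[1,-0.97,0.14,0.21,0,0,0]]' >/dev/null
python3 -m handwheel '[[1,-0.97,0.14,0.21,0,0,0],[1,-0.97,0.14,0.21,0,0,0],[1,-0.97,0.14,0.21,0,0,0],[1,-0.97,0.14,0.21,0,0,0],[1,-0.97,0.14,0.21,0,0,0]]' >/dev/null
python3 -m handwheel '[[1,-0.97,0.14,0.21,0,0,0],[0,0,0,0,0,0,0]]'
python3 - <<'E'
from plant import *
from h import *
import pickle
o=get_obs();s=snapshot("wrist");pickle.dump((o,s),open("w1.pkl","wb"));cv2.imwrite("pics/w1.png",s["color"][:,:,::-1])
togo(o,toolR(slopeframe(14.6,22)),np.array([.439,.250,.312]))
E
```

```text
clock: 6.65
tool_pos: [0.4405, 0.2506, 0.3116]
orientation: [-158.0, -0.0, -75.5]
force: [-0.3, 0.2, -0.7]
opening: 0.0825
gripper_force: 0.0
shift [ 0.01  0.05 -0.04] turn [ 0.01 -0.01 -0.01] shift after turn [ 0.01  0.05 -0.04]
```

View pics/w1.png

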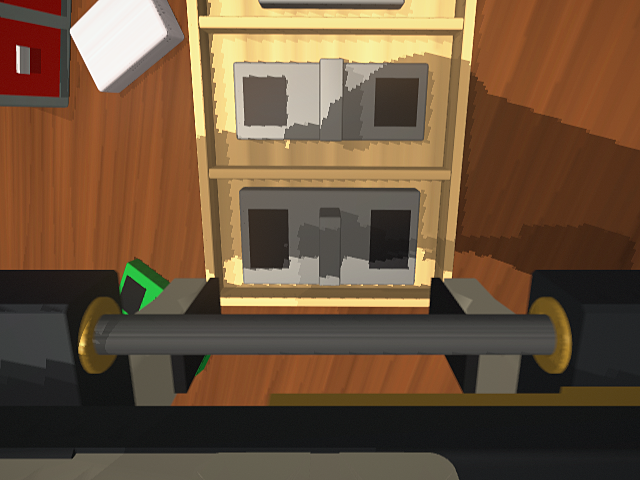

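The lid nearest the gripper has plate corners near (240,189), (419,189), (414,284) and (244,284). Its rib runs vertically at u≈330. I'll cast these onto the lid plane.

```bash
python3 - <<'E'
from h import *
import pickle
o,s=pickle.load(open("w1.pkl","rb"));w=wristcam(s,o);R,p=toolpose(o)
F=slopeframe(14.6,22);n=F[:,2];c=np.array([.561,.197,.045])
px=[(240,189),(419,189),(414,284),(244,284),(241,196),(418,196)]
for k in(0,.014):
    X=cast(w,px,c+k*n,n);print("tool coords mm at",k,np.round((X-p)@R*1e3,1).tolist())
X=cast(w,[(320,212),(341,212),(330,277)],c+.040*n,n);print("rib",np.round((X-p)@R*1e3,1).tolist())
# bin edges direction: compartment partition between lids
X=cast(w,[(212,174),(450,174),(205,22),(463,22)],c+.018*n,n);print(np.round((X-p)@R*1e3,1).tolist())
# gray edges
g=cv2.cvtColor(s["color"],cv2.COLOR_RGB2GRAY)
for col in(275,300,360):print(col,g[176:215:1,col].tolist())
E
```

```text
tool coords mm at 0 [[28.1, -52.5, 285.8], [28.1, 58.7, 285.9], [-35.1, 59.0, 285.8], [-35.0, -53.1, 285.7], [23.7, -52.1, 285.8], [23.7, 58.3, 285.9]]
tool coords mm at 0.014 [[30.4, -49.7, 271.8], [30.4, 55.6, 271.9], [-29.4, 55.9, 271.8], [-29.4, -50.3, 271.7], [26.3, -49.3, 271.8], [26.2, 55.2, 271.9]]
rib [[22.3, -2.4, 245.8], [22.3, 8.8, 245.8], [-14.8, 3.0, 245.8]]
[[39.8, -64.5, 267.8], [39.7, 72.0, 267.9], [119.5, -62.8, 267.9], [119.5, 72.8, 268.0]]
275 [158, 155, 136, 113, 134, 150, 160, 158, 157, 162, 146, 74, 62, 67, 83, 97, 100, 101, 100, 101, 101, 100, 101, 101, 99, 99, 100, 100, 100, 100, 100, 103, 94, 59, 42, 44, 47, 43, 45]
300 [156, 154, 137, 112, 116, 120, 138, 147, 147, 149, 139, 85, 60, 65, 77, 96, 99, 100, 100, 100, 100, 100, 100, 99, 100, 99, 100, 99, 98, 99, 98, 99, 99, 100, 98, 99, 100, 99, 98]
360 [153, 154, 145, 123, 135, 166, 164, 162, 162, 164, 161, 123, 52, 61, 68, 87, 95, 99, 99, 98, 99, 99, 99, 98, 99, 99, 100, 99, 98, 98, 98, 98, 97, 99, 97, 98, 98, 98, 96]
```

```bash
python3 -m handwheel '[[0,0,0.12,0.6,0,0,0],[0,0,0,0.8,0,0,0],[0,0,0,0.8,0,0,0],[0,0,0,0.8,0,0,0],[0,0,0,0.4,0,0,0]]'
python3 -m handwheel '[[0,0,0,0.08,0,0,0],[0,0,0,0,0,0,0]]'
python3 -m handwheel '[[0,0,0,0.08,0,0,0],[0,0,0,0,0,0,0]]'
python3 - <<'E'
from plant import *
import cv2,pickle
o=get_obs();s=snapshot("wrist");pickle.dump((o,s),open("w2.pkl","wb"));cv2.imwrite("pics/w2.png",s["color"][:,:,::-1])
E
```

```text
clock: 7.32
tool_pos: [0.471, 0.2568, 0.2433]
orientation: [-157.4, -0.2, -75.7]
force: [1.3, 0.1, 2.1]
opening: 0.0438
gripper_force: 0.0
clock: 7.58
tool_pos: [0.4723, 0.2561, 0.2421]
orientation: [-157.4, -0.2, -75.8]
force: [-0.5, -0.2, 0.5]
opening: 0.0438
gripper_force: 0.0
clock: 7.82
tool_pos: [0.4724, 0.2584, 0.2413]
orientation: [-157.5, -0.2, -75.6]
force: [-0.3, 0.0, 0.0]
opening: 0.0439
gripper_force: 0.0
```

View pics/w2.png

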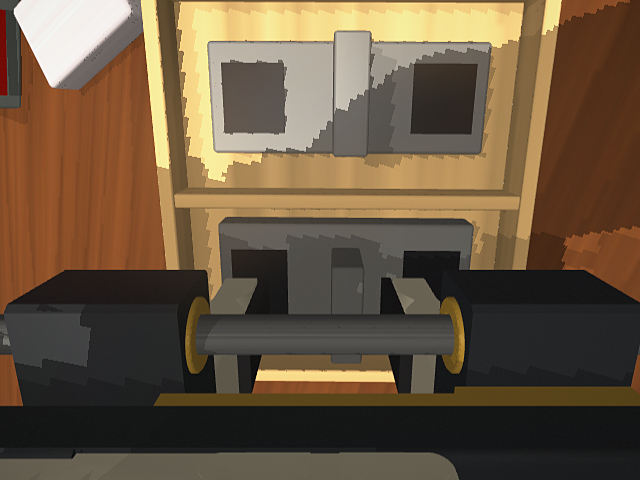

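The lid's near edge spans u=219–473 at v=222 and the rib top is at u≈346. The fingers are off-centre along the slope, so I'll work out the correction.

```bash
python3 - <<'E'
from h import *
from plant import *
import pickle
o,s=pickle.load(open("w2.pkl","rb"));w=wristcam(s,o);R,p=toolpose(o);T=s["tool_from_camera"]
def t(u,v,d): return (T@[ (u-s["cx"])/s["fx"]*d,(v-s["cy"])/s["fy"]*d,d,1])[:3]*1e3
d=s["fx"]*.108/254;print(t(219,222,d),t(473,222,d))
d=s["fx"]*.012/33
for d in(.155,.16,.165):print(t(346,257,d),s["fx"]*.012/d)
print("orient now",o["orientation"])
togo(get_obs(),toolR(slopeframe(14.6,22)),p)
E
```

```text
[ 28.30472691 -44.90508511 198.47644264] [ 28.27824924  63.09490102 198.42853862]
[ 22.77427381   7.67794946 167.87514657] 33.33279603463783
[ 21.19847092   7.92943047 172.62830974] 32.2911461585554
[ 19.62266804   8.18091147 177.3814729 ] 31.312626577993115
orient now [-157.49332179   -0.18263868  -75.60577304]
shift [ 0. -0.  0.] turn [-0.08 -0.04 -0.02] shift after turn [ 0. -0.  0.]
```

```bash
python3 -m handwheel '[[0,-0.06,0.33,0,-0.08,-0.04,0],[0,0,0,0.33,0,0,0],[0,0,0,0.33,0,0,0],[0,0,0,0,0,0,0]]'
python3 - <<'E'
from h import *
from plant import *
import pickle
o,s=pickle.load(open("w2.pkl","rb"));R,p=toolpose(o);o=get_obs();print((np.array(o["tool_pos"])-p)@R*1e3)
togo(o,toolR(slopeframe(14.6,22)),p)
s=snapshot("wrist");cv2.imwrite("pics/w3.png",s["color"][:,:,::-1])
E
```

```text
clock: 8.38
tool_pos: [0.4735, 0.2616, 0.2297]
orientation: [-158.7, -0.2, -75.7]
force: [0.7, -0.4, 0.1]
opening: 0.0437
gripper_force: 0.0
[-2.93869933  2.63623862 11.41601525]
shift [ 0.12 -0.1  -0.46] turn [ 0.12 -0.04 -0.03] shift after turn [ 0.12 -0.1  -0.46]
```

```bash
python3 -m handwheel '[[0,0,0,0,0,0,0],[0,0,0,0,0,0,0]]'
python3 - <<'E'
from h import *
from plant import *
import pickle
for i in range(2):
  o=get_obs();print(o["tool_pos"],o["orientation"],o["joint_pos"],o["qvel"])
  s=snapshot("wrist");cv2.imwrite("pics/w3.png",s["color"][:,:,::-1])
E
```

```text
clock: 8.68
tool_pos: [0.4731, 0.2613, 0.2302]
orientation: [-158.7, -0.2, -75.7]
force: [-0.5, -1.0, 0.1]
opening: 0.0439
gripper_force: 0.0
[0.4731085  0.26133606 0.2302385 ] [-1.58657111e+02 -1.55443699e-01 -7.56839712e+01] [  28.98836081   12.60246551  -57.24520227   95.45468165   -5.45476316
 -109.13132712] [-0.04373504 -0.03015904 -0.06692704 -0.05739164 -0.05646937  0.07433284]
[0.47309114 0.26133454 0.23031271] [-1.58649290e+02 -1.55111270e-01 -7.56828027e+01] [  28.9894616    12.59377291  -57.24638467   95.45527673   -5.45629674
 -109.13126672] [ 0.0209895   0.03759566  0.05343047 -0.03636694 -0.01205243  0.03249113]
```

View pics/w3.png

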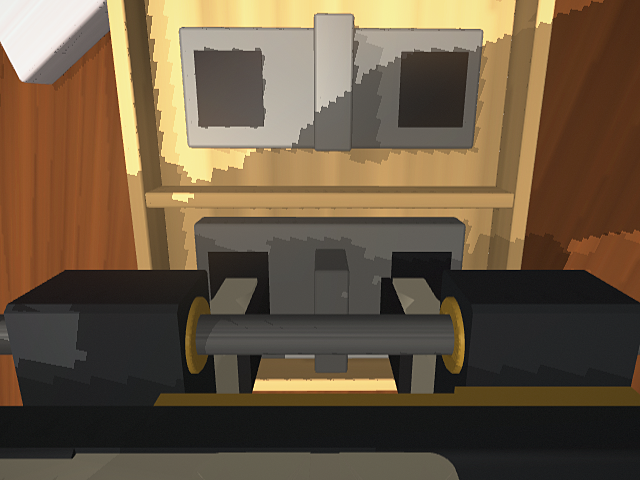

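The arm is against its limits here: j4 is at 95.5° and j5 at −5°. The lid spans u=195–466 at v=222 and the rib is at u≈331. I'll grasp with the tool about 3.5° more upright and let the pads square it up.

```bash
python3 - <<'E'
from h import *
from plant import *
o=get_obs();R,p=toolpose(o);s=snapshot("wrist");T=s["tool_from_camera"]
def t(u,v,d): return (T@[ (u-s["cx"])/s["fx"]*d,(v-s["cy"])/s["fy"]*d,d,1])[:3]
d=s["fx"]*.108/271
e=(t(195,222,d)+t(466,222,d))/2;print(e*1e3)
F=slopeframe(14.6,22);n=F[:,2];C=p+R@e+F[:,1]*.030   # near edge is the -y side of the lid
print("plate top centre",C)
Rt=toolR(slopeframe(14.6,18.5));G=C+.0155*n;pt=G-Rt[:,2]*(.178-.0105)
print(pt);np.save("g.npy",pt);togo(o,Rt,pt)
E
```

```text
[ 31.0103683    2.32654461 187.29120418]
plate top centre [0.53726395 0.27621643 0.05510097]
[0.48021272 0.2613557  0.22831654]
shift [ 0.07 -0.23  0.17] turn [-0.47 -0.04 -0.03] shift after turn [ 0.07 -0.24  0.16]
```

```bash
python3 -m handwheel '[[0,0.07,-0.23,0,-0.47,-0.04,-0.03],[0,0,0,0.12,0,0,0],[0,0,0,0,0,0,0],[0,0,0,0,0,0,0]]'
python3 - <<'E'
from h import *
from plant import *
o=get_obs();print(o["joint_pos"]);togo(o,toolR(slopeframe(14.6,18.5)),np.load("g.npy"))
E
```

```text
clock: 9.32
tool_pos: [0.4894, 0.2617, 0.2355]
orientation: [-158.3, -0.5, -75.8]
force: [-0.6, 0.1, 0.6]
opening: 0.0437
gripper_force: 0.0
[  32.70553631   13.26262199  -55.51392099   84.25056289   -7.21760556
 -101.34116893]
shift [-0.08  0.44  0.13] turn [-0.53 -0.1  -0.04] shift after turn [-0.08  0.43  0.16]
```

```bash
python3 -m handwheel '[[0,-0.08,0.44,0,-0.53,-0.1,-0.04],[0,0,0,0,0,0,0]]'
python3 - <<'E'
from h import *
from plant import *
o=get_obs();print(o["joint_pos"]);togo(o,toolR(slopeframe(14.6,18.5)),np.load("g.npy"))
E
```

```text
clock: 9.57
tool_pos: [0.4934, 0.262, 0.2386]
orientation: [-158.9, -0.5, -75.9]
force: [-1.5, 2.3, 0.0]
opening: 0.0438
gripper_force: 0.0
[ 38.48769796  13.52746631 -53.71093292  68.34667554  -9.67445474
 -90.82658115]
shift [-0.11  0.63  0.2 ] turn [-0.43 -0.11 -0.05] shift after turn [-0.11  0.62  0.23]
```

```bash
python3 -m handwheel '[[0,0,0,0,0,0,0],[0,0,0,0,0,0,0]]'
python3 - <<'E'
from h import *
from plant import *
o=get_obs();print(o);togo(o,toolR(slopeframe(14.6,18.5)),np.load("g.npy"))
s=snapshot("wrist");cv2.imwrite("pics/w4.png",s["color"][:,:,::-1])
E
```

```text
clock: 9.82
tool_pos: [0.4935, 0.2616, 0.2385]
orientation: [-158.9, -0.6, -75.8]
force: [0.7, -0.4, 0.5]
opening: 0.0436
gripper_force: 0.0
{'clock': 9.825, 'joint_pos': array([ 38.31300681,  13.52085737, -53.77272237,  68.75314619,
        -9.63461767, -90.94767346]), 'qvel': array([-0.11650597, -0.02065438, -0.03131404, -1.14863884, -0.18641941,
        0.47647474]), 'tau': array([ 2.55759638e-01, -3.86904716e+01,  1.95242143e+01,  1.36241410e+00,
       -9.95625788e-02, -3.54002783e-03]), 'tool_pos': array([0.49352012, 0.26160815, 0.23853821]), 'orientation': array([-158.89889359,   -0.60325257,  -75.78997834]), 'force': array([ 0.69838012, -0.38498498,  0.53280881]), 'moment': array([-0.24804395,  1.28972166, -0.00197273]), 'gripper_force': 0.0, 'opening': 0.0435905414873009}
shift [-0.13  0.63  0.19] turn [-0.43 -0.12 -0.03] shift after turn [-0.12  0.62  0.22]
```

View pics/w4.png

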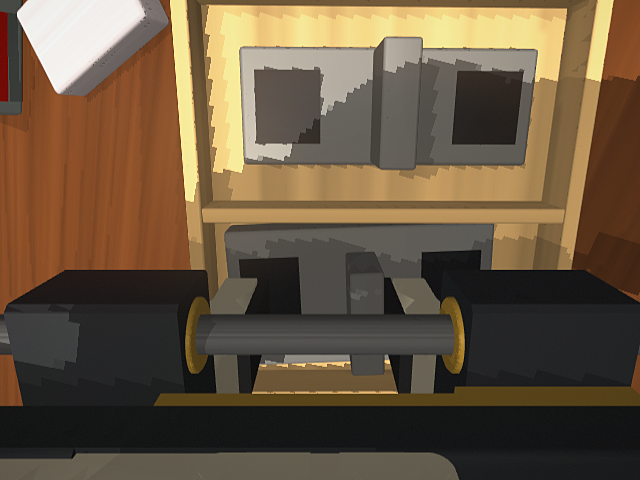

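The lid is off the tool axis (rib at u≈365). Near the wrist singularity the rows get cut short. Leaning the tool sideways about the closing axis keeps the pads flush with the rib and bends j5 well away from zero, so I'll plan that.

```bash
cat >> h.py <<'E'
def lean(Rt,phi): return Rt@Ro.from_euler('y',phi,degrees=True).as_matrix()
def grasp(C,F,phi,back=0,tip=.005):
    "TCP pose, fingertips tip above plate top centre C along tool axis, drawn back by back"
    Rt=lean(toolR(F),phi);G=C+.0155*F[:,2]
    return Rt,G-Rt[:,2]*(.178-(.0155-tip)+back)
E
python3 - <<'E'
from h import *
import plant; from plant import *
print([n for n in dir(plant) if n[0]!='_'])
o=get_obs();C=np.array([.53726,.27622,.05510]);np.save("C.npy",C)
for ph in(10,18):togo(o,*grasp(C,slopeframe(14.6,22),ph,.04))
E
```

```text
['PlanningError', 'close_job', 'get_obs', 'snapshot', 'tip_reach']
shift [-1.56  1.07 -1.3 ] turn [ 0.15  1.55 -0.02] shift after turn [-1.32  1.04 -1.56]
shift [-2.68  1.07 -1.04] turn [ 0.15  2.88 -0.  ] shift after turn [-2.25  1.04 -1.81]
```

```bash
python3 -m handwheel '[[0,0,0,-0.5,0,0,0],[0,0,0,-0.5,0,0,0],[0,-0.45,0.18,-0.02,0.03,0.48,0],[0,-0.45,0.18,-0.02,0.03,0.48,0],[0,-0.45,0.18,-0.02,0.03,0.48,0]]'
python3 -m handwheel '[[0,-0.45,0.18,-0.02,0.03,0.48,0],[0,-0.45,0.18,-0.02,0.03,0.48,0],[0,-0.45,0.18,-0.02,0.03,0.48,0],[0,0,0,0,0,0,0]]'
python3 - <<'E'
from h import *
from plant import *
o=get_obs();print(o["joint_pos"]);togo(o,*grasp(np.load("C.npy"),slopeframe(14.6,22),18,.04))
E
```

```text
clock: 10.5
tool_pos: [0.4645, 0.2892, 0.2566]
orientation: [-158.0, -8.7, -79.1]
force: [0.1, 0.0, 0.2]
opening: 0.0439
gripper_force: 0.0
clock: 11.0
tool_pos: [0.446, 0.3196, 0.2459]
orientation: [-156.8, -16.6, -82.3]
force: [-0.8, 0.6, 0.2]
opening: 0.0437
gripper_force: 0.0
[ 57.02329343  15.66372358 -49.91425012  56.37694693 -34.35779116
 -96.13411282]
shift [ 0.12 -0.01 -0.26] turn [-0.03  0.    0.  ] shift after turn [ 0.12 -0.01 -0.26]
```

```bash
python3 -m handwheel '[[0,0.12,0,0.33,0,0,0],[0,0,0,0.33,0,0,0],[0,0,0,0.33,0,0,0],[0,0,0,0.2,0,0,0],[0,0,0,0,0,0,0]]'
python3 - <<'E'
from h import *
from plant import *
o=get_obs();print(o["joint_pos"]);togo(o,*grasp(np.load("C.npy"),slopeframe(14.6,22),18,.0))
s=snapshot("wrist");cv2.imwrite("pics/w5.png",s["color"][:,:,::-1])
E
```

```text
clock: 11.62
tool_pos: [0.4593, 0.3092, 0.2207]
orientation: [-156.9, -16.6, -82.4]
force: [0.9, -0.4, -0.6]
opening: 0.0437
gripper_force: 0.0
[  52.20360998   17.74292599  -52.02866607   65.04637164  -30.7119983
 -101.29208464]
shift [-0.06 -0.01  0.14] turn [-0.02  0.   -0.02] shift after turn [-0.06 -0.01  0.14]
```

View pics/w5.png

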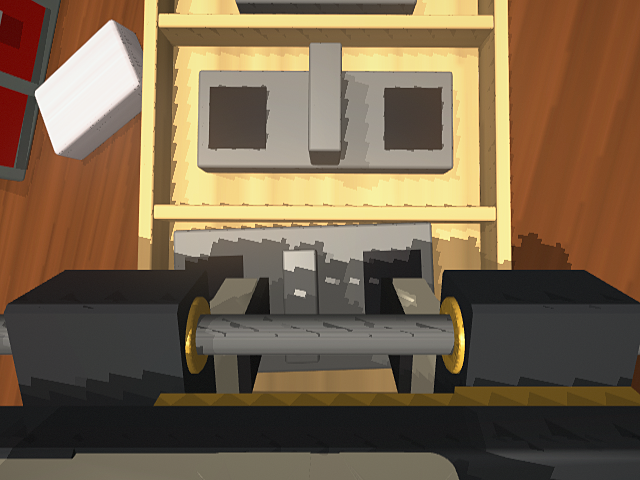

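The rib is between the open fingers at u≈300 (fingers at 258 and 388). The lid has shifted slightly, but it is still graspable. I'll advance 3.5 mm and close.

```bash
python3 -m handwheel '[[0,0,-0.1,0.14,0,0,0],[0,0,-0.1,0,0,0,0],[-0.6,0,0,0,0,0,0],[-0.9,0,0,0,0,0,0],[-1,0,0,0,0,0,0]]'
python3 -m handwheel '[[-1,0,0,0,0,0,0],[-1,0,0,0,0,0,0],[-1,0,0,0,0,0,0]]'
```

```text
clock: 12.3
tool_pos: [0.4649, 0.3104, 0.2196]
orientation: [-156.8, -16.6, -82.4]
force: [1.1, 0.2, -0.9]
opening: 0.0195
gripper_force: 0.7
clock: 12.68
tool_pos: [0.465, 0.3103, 0.2197]
orientation: [-156.8, -16.6, -82.4]
force: [-1.6, 0.5, 1.8]
opening: 0.0117
gripper_force: 29.9
```

```bash
python3 -m handwheel '[[-1,0.15,0,-0.48,0,0,0],[-1,0.31,0,-0.95,0,0,0],[-1,0.31,0,-0.95,0,0,0],[-1,0.31,0,-0.95,0,0,0],[-1,0.31,0,-0.95,0,0,0]]'
python3 -m handwheel '[[-1,0.31,0,-0.95,0,0,0],[-1,0,0,0,0,0,0]]'
python3 - <<'E'
from h import *
from plant import *
o=get_obs();print(o["joint_pos"]);Rt=lean(toolR(slopeframe(-26,23)),18);pt=np.array([.6206,-.281,.125])-Rt@[.08,0,.27]
R,p=toolpose(o);print(pt);togo(o,Rt,pt);togo(o,lean(toolR(slopeframe(-26,23)),0),pt)
print("straight dist to axis",np.hypot(*p[:2]),np.hypot(*pt[:2]))
E
```

```text
clock: 13.3
tool_pos: [0.4235, 0.2993, 0.3243]
orientation: [-156.9, -16.6, -82.4]
force: [1.2, 0.8, -1.1]
opening: 0.0121
gripper_force: 29.9
clock: 13.55
tool_pos: [0.4146, 0.2975, 0.3485]
orientation: [-156.7, -16.4, -82.4]
force: [-0.0, 0.6, -1.8]
opening: 0.0117
gripper_force: 29.9
[ 63.9948561    5.21640467 -44.32144054  39.6681025  -47.78763073
 -82.07624032]
[ 0.60903079 -0.09787605  0.33861595]
shift [15.91 -3.15  6.91] turn [-1.8   2.63  5.97] shift after turn [  8.48 -12.66   8.86]
shift [15.91 -3.15  6.91] turn [-0.85 -0.26  6.16] shift after turn [ 10.8  -12.66   5.8 ]
straight dist to axis 0.5102737542679979 0.6168453851079168
```

```bash
python3 -m handwheel '[[-1,0,0,0,-0.3,0.44,1],[-1,0,0,0,-0.3,0.44,1],[-1,0,0,0,-0.3,0.44,1],[-1,0,0,0,-0.3,0.44,1],[-1,0,0,0,-0.3,0.44,1]]' >/dev/null
python3 -m handwheel '[[-1,0,0,0,-0.3,0.44,0.97],[-1,0.47,-0.7,0.49,0,0,0],[-1,0.47,-0.7,0.49,0,0,0],[-1,0.47,-0.7,0.49,0,0,0],[-1,0.47,-0.7,0.49,0,0,0]]' >/dev/null
python3 -m handwheel '[[-1,0.47,-0.7,0.49,0,0,0],[-1,0.47,-0.7,0.49,0,0,0],[-1,0.47,-0.7,0.49,0,0,0],[-1,0.47,-0.7,0.49,0,0,0],[-1,0.47,-0.7,0.49,0,0,0]]'
python3 - <<'E'
from h import *
from plant import *
o=get_obs();print(o["joint_pos"]);Rt=lean(toolR(slopeframe(-26,23)),18);pt=np.array([.6206,-.281,.125])-Rt@[.08,0,.27]
togo(o,Rt,pt)
E
```

```text
clock: 15.42
tool_pos: [0.5117, 0.099, 0.3415]
orientation: [-155.9, -16.8, -123.3]
force: [0.4, 0.3, -1.3]
opening: 0.0122
gripper_force: 29.9
[ 39.77726076   9.15279257 -39.56181914  34.58564489 -55.36380419
 -93.04594898]
shift [ 4.22 -6.35  4.36] turn [ 0.   -0.05  0.01] shift after turn [ 4.24 -6.35  4.34]
```

```bash
python3 -m handwheel '[[-1,0.47,-0.7,0.48,0,0,0],[-1,0.47,-0.7,0.48,0,0,0],[-1,0.47,-0.7,0.48,0,0,0],[-1,0.47,-0.7,0.48,0,0,0],[-1,0.47,-0.7,0.48,0,0,0]]'
python3 -m handwheel '[[-1,0.47,-0.7,0.48,0,0,0],[-1,0.47,-0.7,0.48,0,0,0],[-1,0.47,-0.7,0.48,0,0,0],[-1,0.47,-0.7,0.48,0,0,0],[-1,0,0,0,0,0,0]]'
python3 - <<'E'
from h import *
from plant import *
import pickle
o=get_obs();print(o["joint_pos"]);Rt=lean(toolR(slopeframe(-26,23)),18);pt=np.array([.6206,-.281,.125])-Rt@[.08,0,.27]
togo(o,Rt,pt)
s=snapshot("wrist");pickle.dump((o,s),open("w6.pkl","wb"));cv2.imwrite("pics/w6.png",s["color"][:,:,::-1])
E
```

```text
clock: 16.05
tool_pos: [0.5649, -0.0099, 0.3399]
orientation: [-156.0, -16.8, -123.3]
force: [-0.2, 0.2, -1.9]
opening: 0.0119
gripper_force: 29.9
clock: 16.68
tool_pos: [0.6074, -0.0974, 0.3385]
orientation: [-156.0, -16.8, -123.4]
force: [-0.6, 0.7, -1.5]
opening: 0.0117
gripper_force: 29.9
[ 13.24994339  14.49756139 -35.19862359  43.69605272 -43.68074902
 -76.25697109]
shift [-0.02 -0.06  0.02] turn [ 0.02 -0.05 -0.01] shift after turn [-0.02 -0.06  0.02]
```

View pics/w6.png

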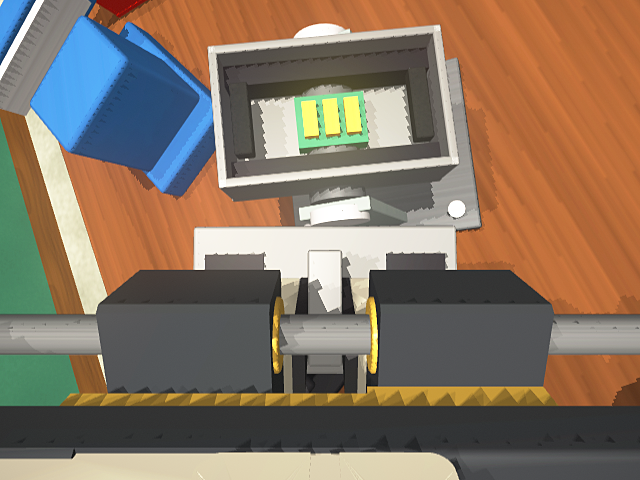

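The box's rim corners are at about (208,45), (440,26), (458,160) and (219,188), and the held lid's near edge runs (195,228)–(456,227). I'll refine the edges and solve the box pose with PnP.

```bash
cat >> h.py <<'E'
def edgeline(g,a,b,half=6,sign=None):
    "refine line a-b on gray image by strongest gradient; returns (vx,vy,x0,y0)"
    a=np.array(a,float);b=np.array(b,float);t=(b-a)/np.linalg.norm(b-a);nn=np.array([-t[1],t[0]])
    k=np.arange(-half,half+.01,.5);pts=[]
    for f in np.linspace(.1,.9,40):
        q=a+f*(b-a)+k[:,None]*nn
        v=cv2.remap(g,q[:,0].astype(np.float32)[None],q[:,1].astype(np.float32)[None],1)[0].astype(float)
        d=np.gradient(v);d=abs(d) if sign is None else sign*d
        pts.append(q[d.argmax()])
    return cv2.fitLine(np.float32(pts),cv2.DIST_HUBER,0,.01,.01).ravel()
def inter(l,m):
    x=np.linalg.solve(np.c_[l[:2],-m[:2]],m[2:]-l[2:]);return l[2:]+x[0]*l[:2]
def quad(g,c,**k):
    L=[edgeline(g,c[i],c[(i+1)%4],**k) for i in range(4)];return np.array([inter(L[i-1],L[i]) for i in range(4)])
E
cat > box.py <<'E'
from h import *
import pickle
o,s=pickle.load(open("w6.pkl","rb"));w=wristcam(s,o);R,p=toolpose(o);g=cv2.GaussianBlur(cv2.cvtColor(s["color"],cv2.COLOR_RGB2GRAY),(3,3),0)
K=np.array([[s["fx"],0,s["cx"]],[0,s["fy"],s["cy"]],[0,0,1]])
# image left = tool -y = box +x ; image top = tool +x = box -y
def model(a,b): return np.array([[a,-b,0],[-a,-b,0],[-a,b,0],[a,b,0]])/2
for nm,c,m in(("outer",[(208,45),(440,26),(458,160),(219,188)],model(.125,.077)),("inner",[(217,54),(434,34),(449,154),(226,178)],model(.115,.067))):
    q=quad(g,c);print(nm,np.round(q,1).tolist())
    ok,rv,tv=cv2.solvePnP(m,q.reshape(-1,1,2),K,None);e=cv2.projectPoints(m,rv,tv,K,None)[0][:,0]-q
    B=w["R"].T@cv2.Rodrigues(rv)[0];c=w["R"].T@(tv.ravel()-w["t"])
    print(" rms",np.sqrt((e**2).sum(1).mean()),"centre",c,"yaw",np.degrees(np.arctan2(B[1,0],B[0,0])),"tilt",np.degrees(np.arcsin(B[2,0])),"roll",np.degrees(np.arcsin(B[2,1])))
E
python3 box.py
```

```text
outer [[207.1999969482422, 43.20000076293945], [440.6000061035156, 33.099998474121094], [458.5, 163.3000030517578], [218.5, 187.60000610351562]]
 rms 2.1493934861086377 centre [ 0.61317243 -0.27096735  0.13469438] yaw -19.452285695114455 tilt 28.06123832563186 roll 1.9786604906390473
inner [[215.60000610351562, 53.099998474121094], [432.5, 32.599998474121094], [449.1000061035156, 155.89999389648438], [226.0, 178.5]]
 rms 0.14352348863596467 centre [ 0.61388762 -0.27098078  0.13719305] yaw -19.590138129538982 tilt 23.481351860864425 roll -0.3882350318419675
```

```bash
cat > lid.py <<'E'
from h import *
import pickle
o,s=pickle.load(open("w6.pkl","rb"))
g=cv2.GaussianBlur(cv2.cvtColor(s["color"],cv2.COLOR_RGB2GRAY),(3,3),0)
T=s["tool_from_camera"];l=edgeline(g,(195,228),(456,227),5)
L=edgeline(g,(195,232),(196,260),5);Rr=edgeline(g,(456,232),(456,262),5)
a,b=inter(l,L),inter(l,Rr);print(a,b)
ra,rb=edgeline(g,(308,256),(308,280),4),edgeline(g,(341,256),(341,280),4);rt=edgeline(g,(310,251),(339,251),4)
ia,ib=inter(ra,rt),inter(rb,rt);print("rib",ia,ib)
def t(q,d): return (T@[(q[0]-s["cx"])/s["fx"]*d,(q[1]-s["cy"])/s["fy"]*d,d,1])[:3]*1e3
d=s["fx"]*.108/np.linalg.norm(a-b);print("plate edge",t(a,d),t(b,d))
d=s["fx"]*.012/np.linalg.norm(ia-ib);print("rib end",t(ia,d),t(ib,d))
E
python3 lid.py
```

```text
[193.72308 226.90594] [453.7898  226.07675]
rib [308.49997 251.50002] [340.49994 251.49998]
plate edge [ 26.56656099 -55.04481494 194.28164191] [ 26.89631914  52.95467718 194.33321082]
rib end [ 21.95408314  -6.74354866 175.04958214] [ 21.95380437   5.25645115 175.04531071]
```

The inner mouth fit is clean at 0.14 px rms: yaw −19.6°, tilt 23.5°, rim centre (0.614, −0.271, 0.137). Next, the hover 30 mm above the rim.

```bash
cat >> h.py <<'E'
FB=slopeframe(-19.6,23.5);RIM=np.array([.6139,-.2710,.1372]);LT=np.array([-.0061,-.001,.1983])
def place(h,dx=0,dy=0):
    "tool pose with lid underside h above stop plane"
    Rt=lean(toolR(FB),18);P=RIM+FB@[dx,dy,h-.014];return Rt,P-Rt@LT
def lidnow(o):
    "lid underside centre in mouth frame, mm, and FB-aligned lid rotation error deg"
    R,p=toolpose(o);Rt=lean(toolR(FB),18)
    return np.round(FB.T@(p+R@LT-RIM+FB[:,2]*.014)*1e3,1),np.round(FB.T@Ro.from_matrix(R@Rt.T).as_rotvec(degrees=True),2)
E
python3 - <<'E'
from h import *
from plant import *
o=get_obs();togo(o,*place(.044));print(lidnow(o))
E
```

```text
shift [4.18 0.44 1.18] turn [ 0.4  -0.47 -0.91] shift after turn [4.17 0.88 0.94]
(array([13.9, 97.4, 37.2]), array([-2.83,  0.59, -5.91]))
```

```bash
python3 -m handwheel '[[-1,0,0,0,0.2,-0.24,-0.46],[-1,0,0,0,0.2,-0.23,-0.45],[-1,0.6,0.13,0.12,0,0,0],[-1,0.6,0.13,0.13,0,0,0],[-1,0.6,0.13,0.14,0,0,0]]'
python3 -m handwheel '[[-1,0.6,0.13,0.14,0,0,0],[-1,0.6,0.13,0.14,0,0,0],[-1,0.6,0.13,0.14,0,0,0],[-1,0.57,0.1,0.13,0,0,0],[-1,0,0,0,0,0,0]]'
python3 - <<'E'
from h import *
from plant import *
o=get_obs();print(o["joint_pos"]);togo(o,*place(.020));print(lidnow(o))
s=snapshot("wrist");cv2.imwrite("pics/w7.png",s["color"][:,:,::-1])
E
```

```text
clock: 17.35
tool_pos: [0.5811, -0.1364, 0.3405]
orientation: [-155.3, -16.4, -116.9]
force: [0.1, -0.4, -1.3]
opening: 0.0119
gripper_force: 29.9
clock: 17.98
tool_pos: [0.5484, -0.1893, 0.3405]
orientation: [-155.3, -16.4, -117.0]
force: [-0.5, -0.3, -0.5]
opening: 0.0117
gripper_force: 29.9
[  1.41581046   8.99561243 -43.86565708  52.0641786  -32.55673198
 -68.49156336]
shift [-0.33  0.02  0.96] turn [-0.02  0.01 -0.  ] shift after turn [-0.33  0.01  0.96]
(array([ 0.7, -0.3, 45.4]), array([ 0.04, -0.11,  0.02]))
```

View pics/w7.png

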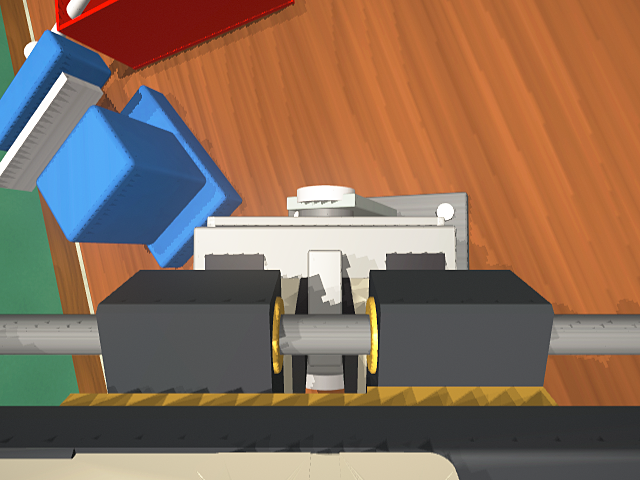

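The box's rim peeks out evenly beyond the lid (u 208–445 against 194–456), centred and parallel. I'll descend.

```bash
python3 -m handwheel '[[-1,-0.17,0.01,0.48,0,0,0],[-1,-0.16,0.01,0.48,0,0,0],[-1,0,0,0,0,0,0]]'
python3 - <<'E'
from h import *
from plant import *
o=get_obs();togo(o,*place(.012));print(lidnow(o))
E
```

```text
clock: 18.4
tool_pos: [0.5586, -0.191, 0.3161]
orientation: [-155.4, -16.5, -116.9]
force: [-0.9, -0.1, -0.4]
opening: 0.0119
gripper_force: 29.9
shift [-0.04 -0.    0.29] turn [-0.01  0.01  0.02] shift after turn [-0.04 -0.    0.29]
(array([ 0.1,  1.5, 19.1]), array([ 0.05, -0.02,  0.13]))
```

```bash
python3 -m handwheel '[[-1,-0.02,0,0.15,0,0,0],[-1,-0.02,0,0.14,0,0,0],[-1,0,0,0,0,0,0]]'
python3 -m handwheel '[[-1,-0.03,0,0.08,0,0,0],[-1,0,0,0,0,0,0]]'
python3 - <<'E'
from h import *
from plant import *
o=get_obs();togo(o,*place(.007));print(lidnow(o),FB.T@o["force"])
E
```

```text
clock: 18.77
tool_pos: [0.5607, -0.1933, 0.3103]
orientation: [-155.3, -16.4, -116.9]
force: [-0.1, -0.3, -0.8]
opening: 0.0117
gripper_force: 29.9
clock: 19.02
tool_pos: [0.5616, -0.1934, 0.3084]
orientation: [-155.3, -16.4, -116.9]
force: [0.2, -0.5, -1.6]
opening: 0.012
gripper_force: 29.9
shift [-0.04  0.01  0.14] turn [-0.02  0.01  0.01] shift after turn [-0.04  0.01  0.14]
(array([ 0.7,  0.3, 10.5]), array([ 0.08, -0.11,  0.1 ])) [-0.29545796 -0.40984719 -1.56187453]
```

Inside the rim with no contact yet. Continuing in 1–2 mm steps.

```bash
python3 -m handwheel '[[-1,-0.03,0,0.07,0,0,0],[-1,0,0,0,0,0,0]]'
python3 -m handwheel '[[-1,-0.02,0,0.05,0,0,0],[-1,0,0,0,0,0,0]]'
python3 - <<'E'
from h import *
from plant import *
o=get_obs();togo(o,*place(.005));print(lidnow(o),FB.T@o["force"])
E
```

```text
clock: 19.27
tool_pos: [0.5624, -0.1935, 0.3066]
orientation: [-155.3, -16.4, -116.9]
force: [-0.8, 0.2, -1.4]
opening: 0.0114
gripper_force: 29.9
clock: 19.52
tool_pos: [0.5629, -0.1936, 0.3054]
orientation: [-155.3, -16.4, -116.9]
force: [0.3, -0.5, -1.8]
opening: 0.0119
gripper_force: 29.9
shift [-0.01  0.01  0.09] turn [-0.02  0.01  0.01] shift after turn [-0.01  0.01  0.09]
(array([0.6, 0.6, 7.2]), array([ 0.08, -0.1 ,  0.1 ])) [-0.2858737  -0.34681476 -1.78812949]
```

```bash
python3 -m handwheel '[[-1,-0.01,0,0.04,0,0,0],[-1,0,0,0,0,0,0]]'
python3 -m handwheel '[[-1,-0.01,0,0.04,0,0,0],[-1,0,0,0,0,0,0]]'
python3 -m handwheel '[[-1,-0.01,0,0.04,0,0,0],[-1,0,0,0,0,0,0]]'
python3 - <<'E'
from h import *
from plant import *
o=get_obs();togo(o,*place(.005));print(lidnow(o),FB.T@o["force"])
E
```

```text
clock: 19.77
tool_pos: [0.5633, -0.1938, 0.3044]
orientation: [-155.3, -16.4, -116.9]
force: [-0.0, -0.1, -1.3]
opening: 0.0118
gripper_force: 29.9
clock: 20.02
tool_pos: [0.5636, -0.194, 0.3035]
orientation: [-155.3, -16.4, -116.9]
force: [0.7, 0.4, -1.7]
opening: 0.0117
gripper_force: 29.9
clock: 20.27
tool_pos: [0.564, -0.1942, 0.3026]
orientation: [-155.3, -16.4, -116.9]
force: [-0.4, -0.6, -1.1]
opening: 0.0115
gripper_force: 29.9
shift [ 0.01  0.01 -0.03] turn [-0.02  0.01  0.01] shift after turn [ 0.01  0.01 -0.03]
(array([0.6, 0.4, 4.1]), array([ 0.08, -0.1 ,  0.1 ])) [-0.59007856 -0.67150204 -0.9955645 ]
```

```bash
python3 -m handwheel '[[-1,-0.01,0,0.04,0,0,0],[-1,0,0,0,0,0,0]]'|grep force
python3 -m handwheel '[[-1,-0.01,0,0.04,0,0,0],[-1,0,0,0,0,0,0]]'|grep force
python3 -m handwheel '[[-1,-0.01,0,0.04,0,0,0],[-1,0,0,0,0,0,0]]'
python3 - <<'E'
from h import *
from plant import *
o=get_obs();print(lidnow(o),FB.T@o["force"],o["moment"])
E
```

```text
force: [-2.7, 2.2, 2.2]
gripper_force: 29.9
force: [-4.4, 3.6, 4.0]
gripper_force: 30.0
clock: 21.02
tool_pos: [0.5649, -0.1947, 0.3004]
orientation: [-155.3, -16.4, -116.9]
force: [-6.0, 4.4, 6.0]
opening: 0.0119
gripper_force: 29.9
(array([0.9, 0.3, 1.8]), array([ 0.07, -0.16,  0.11])) [-4.13052334  2.15588697  8.3261628 ] [ 2.02294811  2.24539836 -0.4586203 ]
```

```bash
python3 - <<'E'
from h import *
from plant import *
o=get_obs();R,p=toolpose(o);f=FB.T@o["force"];m=FB.T@o["moment"]
l=FB.T@(R@LT)
# subtract gripped lid's moment about lid centre
print("F",f,"M at lid centre (Nm)",m-np.cross(l,f))
E
```

```text
F [-4.13052334  2.15588697  8.3261628 ] M at lid centre (Nm) [ 0.92310611  2.02052238 -0.65555861]
```

```bash
python3 -m handwheel '[[-1,0.02,0,-0.06,0,0,0],[-1,0,0,0,0,0,0]]'
python3 -m handwheel '[[-0.5,0,0,0,0,0,0],[-0.5,0,0,0,0,0,0],[-0.5,0,0,0,0,0,0]]'
python3 -m handwheel '[[-0.5,0.1,0,-0.3,0,0,0],[-0.5,0.31,0,-0.95,0,0,0],[-0.5,0.31,0,-0.95,0,0,0],[-0.5,0.31,0,-0.95,0,0,0],[-1,0,0,0,0,0,0]]'
python3 - <<'E'
from h import *
from plant import *
s=snapshot("wrist");cv2.imwrite("pics/w8.png",s["color"][:,:,::-1])
import pickle;o=get_obs();pickle.dump((o,s),open("w8.pkl","wb"));print(lidnow(o),o["moment"],o["force"])
w=wristcam(s,o);P=[RIM+FB@[a*.0575,b*.0335,0] for a,b in((1,-1),(-1,-1),(-1,1),(1,1))];print(proj(w,P))
E
```

```text
clock: 21.28
tool_pos: [0.5646, -0.1946, 0.3013]
orientation: [-155.3, -16.4, -116.9]
force: [-0.3, 0.0, -0.8]
opening: 0.0121
gripper_force: 29.9
clock: 21.65
tool_pos: [0.5646, -0.1946, 0.3013]
orientation: [-155.3, -16.4, -116.9]
force: [-0.5, 0.1, -0.5]
opening: 0.0214
gripper_force: 0.0
clock: 22.28
tool_pos: [0.5331, -0.1831, 0.3796]
orientation: [-155.1, -16.3, -116.9]
force: [0.5, -0.8, -0.7]
opening: 0.0164
gripper_force: 0.0
(array([ 1.2,  0.7, 86.6]), array([ 0.17, -0.23,  0.1 ])) [1.47251559 0.98240332 0.06054145] [-0.56859333 -1.24648923 -0.44436744]
[[233.229492   228.57144521]
 [419.811903   228.84146989]
 [420.76574517 338.75837972]
 [231.9609797  338.30555464]]
```

Lid released, resting on its catches. For pressing I'll square the tool to the box, quarter-turned so that the closed fingertips are 19 mm wide along the box.

```bash
cat >> h.py <<'E'
def press(x,h,sg=1,y=0):
    "tool square to box, quarter-turned, tips h above stop plane at box x"
    Rt=toolR(FB)@Ro.from_euler('z',90*sg,degrees=True).as_matrix()
    return Rt,RIM+FB@[x,y,h-.014]-Rt[:,2]*.178
def tipnow(o):
    R,p=toolpose(o);return np.round(FB.T@(p+R[:,2]*.178-RIM+FB[:,2]*.014)*1e3,1),np.round(FB.T@o["force"],1)
E
python3 - <<'E'
from h import *
from plant import *
o=get_obs();print(tipnow(o))
R,p=toolpose(o);Rt=toolR(FB);togo(o,Rt,RIM+FB@[-.04,0,.06]-Rt[:,2]*.178)
for sg in(1,-1):togo(o,*press(-.04,.074,sg))
E
```

```text
(array([  0.2,   1.1, 107.8]), array([-0.3, -1.4, -0.4]))
shift [1.81 1.58 1.63] turn [-0.04 -2.97  0.01] shift after turn [2.22 1.58 1.01]
shift [1.81 1.58 1.63] turn [-2.36 -2.3  14.88] shift after turn [ 1.58 -2.22  1.01]
shift [1.81 1.58 1.63] turn [  2.3   -2.36 -14.86] shift after turn [-1.58  2.22  1.01]
```

```bash
python3 -m handwheel '[[-1,0.45,0.1,0,0,-0.74,0],[-1,0.45,0.1,0,0,-0.74,0],[-1,0.45,0.1,0,0,-0.74,0],[-1,0.45,0.1,0,0,-0.74,0],[-1,0,0,0,0,0,0]]'
python3 - <<'E'
from plant import *
print(get_obs()["joint_pos"])
E
python3 -m handwheel '[[-1,0,0,0,0,0,1],[-1,0,0,0,0,0,1],[-1,0,0,0,0,0,1],[-1,0,0,0,0,0,0]]'
python3 - <<'E'
from h import *
from plant import *
o=get_obs();print(o["joint_pos"]);
for sg in(1,-1):togo(o,*press(-.04,.05,sg))
E
```

```text
clock: 22.95
tool_pos: [0.5065, -0.2216, 0.381]
orientation: [-156.4, -0.1, -109.7]
force: [0.6, -0.7, -0.4]
opening: 0.0004
gripper_force: 0.0
[ -1.08333694   3.11465781 -32.97370188  14.11711484 -32.24350794
 -29.12813735]
clock: 23.45
tool_pos: [0.5066, -0.2208, 0.3806]
orientation: [-157.4, 6.8, -126.1]
force: [0.5, 0.0, -0.6]
opening: 0.0004
gripper_force: 0.0
[ -0.96693545   3.12602071 -33.09830582  14.34606388 -32.24635728
 -47.23489242]
shift [0.77 0.97 2.25] turn [-0.04 -0.02 12.03] shift after turn [ 1.16 -0.45  2.25]
shift [0.77 0.97 2.25] turn [  0.03  -0.05 -17.97] shift after turn [-1.16  0.45  2.25]
```

```bash
python3 -m handwheel '[[-1,0,0,0,0,0,1],[-1,0,0,0,0,0,1],[-1,0,0,0,0,0,1],[-1,0,0,0,0,0,1],[-1,0,0,0,0,0,1]]' >/dev/null
python3 -m handwheel '[[-1,0,0,0,0,0,1],[-1,0,0,0,0,0,1],[-1,0,0,0,0,0,1],[-1,0,0,0,0,0,1],[-1,0,0,0,0,0,1]]' >/dev/null
python3 -m handwheel '[[-1,0,0,0,0,0,1],[-1,0,0,0,0,0,1],[-1,0.58,-0.23,0.2,0,0,0],[-1,0.58,-0.22,0.2,0,0,0],[-1,0,0,0,0,0,0]]' 
python3 - <<'E'
from h import *
from plant import *
o=get_obs();print(o["joint_pos"],tipnow(o));togo(o,*press(-.04,.03))
s=snapshot("wrist");cv2.imwrite("pics/w9.png",s["color"][:,:,::-1])
import pickle;pickle.dump((o,s),open("w9.pkl","wb"))
E
```

```text
clock: 25.32
tool_pos: [0.4807, -0.224, 0.3596]
orientation: [-179.7, 23.5, 160.6]
force: [-0.0, 0.0, 0.3]
opening: 0.0003
gripper_force: 0.0
[  -1.61399553    2.1077819   -37.57242913   15.3011478   -28.79727219
 -119.85559655] (array([-40.9,  -1.2,  96.3]), array([0.1, 0. , 0.3]))
shift [-0.04  0.03  2.65] turn [-0.04 -0.    0.04] shift after turn [-0.04  0.02  2.65]
```

```bash
python3 -m handwheel '[[-1,0,0,0.6,-0.04,0,0.04],[-1,0,0,0.6,0,0,0],[-1,0,0,0.6,0,0,0],[-1,0,0,0.5,0,0,0],[-1,0,0,0,0,0,0]]'
python3 -m handwheel '[[-1,0,0,0.16,0,0,0],[-1,0,0,0.16,0,0,0],[-1,0,0,0,0,0,0]]'
python3 -m handwheel '[[-1,0,0,0.08,0,0,0],[-1,0,0,0,0,0,0]]'
python3 - <<'E'
from h import *
from plant import *
o=get_obs();print(tipnow(o));togo(o,*press(-.04,.02))
E
```

```text
clock: 26.0
tool_pos: [0.5035, -0.2318, 0.307]
orientation: [179.9, 23.5, 160.3]
force: [-0.0, -0.3, -0.6]
opening: 0.0006
gripper_force: 0.0
clock: 26.38
tool_pos: [0.5062, -0.2328, 0.3004]
orientation: [179.9, 23.6, 160.2]
force: [0.3, -0.6, -0.1]
opening: 0.0004
gripper_force: 0.0
clock: 26.62
tool_pos: [0.5069, -0.2331, 0.2986]
orientation: [179.9, 23.6, 160.2]
force: [0.7, -0.1, 0.1]
opening: 0.0006
gripper_force: 0.0
(array([-39.4,   0.1,  29.3]), array([ 0.7,  0.1, -0.2]))
shift [0.01 0.01 0.37] turn [ 0.01  0.02 -0.02] shift after turn [0.01 0.01 0.37]
```

```bash
python3 -m handwheel '[[-1,0,0,0.08,0,0,0],[-1,0,0,0.08,0,0,0],[-1,0,0,0,0,0,0]]'|grep -E '^(force|tool)'
python3 -m handwheel '[[-1,0,0,0.06,0,0,0],[-1,0,0,0,0,0,0]]'|grep -E '^(force|tool)'
python3 -m handwheel '[[-1,0,0,0.06,0,0,0],[-1,0,0,0,0,0,0]]'|grep -E '^(force|tool)'
python3 - <<'E'
from h import *
from plant import *
o=get_obs();print(tipnow(o))
E
```

```text
tool_pos: [0.5084, -0.2336, 0.2947]
force: [0.4, -0.8, -0.7]
tool_pos: [0.509, -0.2338, 0.2935]
force: [-0.1, 0.0, -0.1]
tool_pos: [0.5096, -0.234, 0.2921]
force: [0.0, 0.5, -0.4]
(array([-39.4,   0.1,  22.2]), array([-0.3,  0.5, -0.3]))
```

Expected contact is close. I'll step 1 mm at a time.

```bash
python3 -m handwheel '[[-1,0,0,0.04,0,0,0],[-1,0,0,0,0,0,0]]'|grep -E '^(force|tool)'
python3 -m handwheel '[[-1,0,0,0.04,0,0,0],[-1,0,0,0,0,0,0]]'|grep -E '^(force|tool)'
python3 -m handwheel '[[-1,0,0,0.04,0,0,0],[-1,0,0,0,0,0,0]]'|grep -E '^(force|tool)'
python3 -m handwheel '[[-1,0,0,0.04,0,0,0],[-1,0,0,0,0,0,0]]'|grep -E '^(force|tool)'
python3 - <<'E'
from h import *
from plant import *
o=get_obs();print(tipnow(o))
E
```

```text
tool_pos: [0.51, -0.2341, 0.2912]
force: [0.7, 0.4, -0.9]
tool_pos: [0.5103, -0.2343, 0.2903]
force: [-0.0, -0.1, 0.0]
tool_pos: [0.5105, -0.2344, 0.2898]
force: [-3.6, 1.6, 3.6]
tool_pos: [0.5108, -0.2345, 0.2889]
force: [-5.2, 3.7, 7.3]
(array([-39.4,   0.1,  18.8]), array([-2.7,  1.7,  9.2]))
```

```bash
python3 -m handwheel '[[-1,0,0,0.04,0,0,0],[-1,0,0,0,0,0,0]]'|grep -E '^(force|tool)'
python3 -m handwheel '[[-1,0,0,0.04,0,0,0],[-1,0,0,0,0,0,0]]'|grep -E '^(force|tool)'
python3 -m handwheel '[[-1,0,0,0.04,0,0,0],[-1,0,0,0,0,0,0]]'|grep -E '^(force|tool)'
python3 - <<'E'
from h import *
from plant import *
o=get_obs();print(tipnow(o))
E
```

```text
tool_pos: [0.5111, -0.2346, 0.288]
force: [-6.3, 4.2, 7.5]
tool_pos: [0.5113, -0.2347, 0.287]
force: [-7.7, 4.4, 7.7]
tool_pos: [0.5117, -0.2348, 0.286]
force: [-6.8, 5.0, 7.3]
(array([-39.8,  -0. ,  15.7]), array([-4.5,  2.4,  9.9]))
```

```bash
python3 -m handwheel '[[-1,0,0,0.04,0,0,0],[-1,0,0,0,0,0,0]]'|grep -E '^(force|tool)'
python3 -m handwheel '[[-1,0,0,0.04,0,0,0],[-1,0,0,0,0,0,0]]'|grep -E '^(force|tool)'
python3 -m handwheel '[[-1,0,0,0.04,0,0,0],[-1,0,0,0,0,0,0]]'|grep -E '^(force|tool)'
python3 - <<'E'
from h import *
from plant import *
o=get_obs();print(tipnow(o))
E
```

```text
tool_pos: [0.5118, -0.2349, 0.2853]
force: [-9.8, 6.1, 10.8]
tool_pos: [0.5119, -0.2349, 0.2851]
force: [-16.6, 10.6, 20.1]
tool_pos: [0.5122, -0.235, 0.2847]
force: [-20.4, 13.5, 26.5]
(array([-39.6,  -0. ,  14.3]), array([-11.3,   5.9,  33.8]))
```

The lower end hit its hard stop after about 6 mm of travel. Now lift over the rib to the upper end.

```bash
python3 -m handwheel '[[-1,0,0,-0.3,0,0,0],[-1,0,0,-0.8,0,0,0],[-1,0,0,-0.9,0,0,0],[-1,0,0,0,0,0,0]]'|grep -E '^(force|tool)'
python3 -m handwheel '[[-1,-0.64,0,0,0,0,0],[-1,-0.64,0,0,0,0,0],[-1,-0.64,0,0,0,0,0],[-1,-0.64,0,0,0,0,0],[-1,-0.62,0,0,0,0,0]]'|grep -E '^(force|tool)'
python3 -m handwheel '[[-1,0,0,0,0,0,0]]'|grep force
python3 - <<'E'
from h import *
from plant import *
o=get_obs();print(tipnow(o));togo(o,*press(.039,.028));print(o["joint_pos"])
E
```

```text
tool_pos: [0.4949, -0.2285, 0.3306]
force: [-0.4, 0.2, 0.6]
tool_pos: [0.5636, -0.2536, 0.3597]
force: [0.1, -0.3, 0.2]
force: [-0.1, 0.9, -1.3]
gripper_force: 0.0
(array([40.5, -0.2, 61.3]), array([-0.9,  0.8, -1. ]))
shift [0.05 0.01 1.33] turn [ 0.01  0.01 -0.03] shift after turn [0.05 0.01 1.33]
[  -4.50591982   10.58937011  -26.2467025    11.62259172  -30.81361818
 -114.05480017]
```

```bash
python3 -m handwheel '[[-1,0.05,0,0.5,0,0,0],[-1,0,0,0.5,0,0,0],[-1,0,0,0.33,0,0,0],[-1,0,0,0,0,0,0]]'|grep -E '^(force|tool)'
python3 -m handwheel '[[-1,0,0,0.06,0,0,0],[-1,0,0,0.06,0,0,0],[-1,0,0,0,0,0,0]]'|grep -E '^(force|tool)'
python3 -m handwheel '[[-1,0,0,0.05,0,0,0],[-1,0,0,0,0,0,0]]'|grep -E '^(force|tool)'
python3 -m handwheel '[[-1,0,0,0.05,0,0,0],[-1,0,0,0,0,0,0]]'|grep -E '^(force|tool)'
python3 - <<'E'
from h import *
from plant import *
o=get_obs();print(tipnow(o))
E
```

```text
tool_pos: [0.5744, -0.2574, 0.3285]
force: [-0.0, -0.2, -0.1]
tool_pos: [0.5757, -0.2577, 0.3272]
force: [-0.6, -0.3, 0.2]
tool_pos: [0.5761, -0.2579, 0.3259]
force: [0.8, 0.9, -0.3]
tool_pos: [0.5766, -0.2581, 0.3246]
force: [0.9, 1.1, 0.6]
(array([38.8, -0.1, 23.6]), array([0.7, 1.3, 0.4]))
```

```bash
python3 -m handwheel '[[-1,0,0,0.05,0,0,0],[-1,0,0,0,0,0,0]]'|grep -E '^(force|tool)'
python3 -m handwheel '[[-1,0,0,0.05,0,0,0],[-1,0,0,0,0,0,0]]'|grep -E '^(force|tool)'
python3 -m handwheel '[[-1,0,0,0.05,0,0,0],[-1,0,0,0,0,0,0]]'|grep -E '^(force|tool)'
python3 -m handwheel '[[-1,0,0,0.04,0,0,0],[-1,0,0,0,0,0,0]]'|grep -E '^(force|tool)'
python3 - <<'E'
from h import *
from plant import *
o=get_obs();print(tipnow(o))
E
```

```text
tool_pos: [0.5771, -0.2582, 0.3234]
force: [-0.1, -0.2, -0.4]
tool_pos: [0.5776, -0.2584, 0.3223]
force: [-0.1, -0.1, -0.3]
tool_pos: [0.578, -0.2586, 0.3212]
force: [0.2, 0.1, 0.6]
tool_pos: [0.5784, -0.2587, 0.3203]
force: [-0.6, -0.4, -0.6]
(array([38.9, -0.1, 18.9]), array([-0.6, -0.6, -0.3]))
```

```bash
python3 -m handwheel '[[-1,0,0,0.04,0,0,0],[-1,0,0,0,0,0,0]]'|grep -E '^(force|tool)'
python3 -m handwheel '[[-1,0,0,0.04,0,0,0],[-1,0,0,0,0,0,0]]'|grep -E '^(force|tool)'
python3 -m handwheel '[[-1,0,0,0.04,0,0,0],[-1,0,0,0,0,0,0]]'|grep -E '^(force|tool)'
python3 - <<'E'
from h import *
from plant import *
o=get_obs();print(tipnow(o))
E
```

```text
tool_pos: [0.5788, -0.2589, 0.3196]
force: [-1.1, 0.4, 1.6]
tool_pos: [0.5791, -0.259, 0.319]
force: [-3.2, 1.0, 5.5]
tool_pos: [0.5795, -0.2591, 0.3182]
force: [-4.2, 1.1, 5.7]
(array([39.3, -0.1, 16.5]), array([-1.7, -0.3,  7. ]))
```

```bash
python3 -m handwheel '[[-1,0,0,0.04,0,0,0],[-1,0,0,0,0,0,0]]'|grep -E '^(force|tool)'
python3 -m handwheel '[[-1,0,0,0.04,0,0,0],[-1,0,0,0,0,0,0]]'|grep -E '^(force|tool)'
python3 -m handwheel '[[-1,0,0,0.04,0,0,0],[-1,0,0,0,0,0,0]]'|grep -E '^(force|tool)'
python3 - <<'E'
from h import *
from plant import *
o=get_obs();print(tipnow(o))
E
```

```text
tool_pos: [0.5799, -0.2593, 0.3174]
force: [-4.0, 1.6, 5.6]
tool_pos: [0.5804, -0.2594, 0.3166]
force: [-3.5, 0.8, 6.6]
tool_pos: [0.5806, -0.2595, 0.3161]
force: [-7.1, 3.6, 9.8]
(array([39.6, -0.1, 14.2]), array([-3.3,  1. , 12.1]))
```

```bash
python3 -m handwheel '[[-1,0,0,0.03,0,0,0],[-1,0,0,0,0,0,0]]'|grep -E '^(force|tool)'
python3 - <<'E'
from h import *
from plant import *
o=get_obs();print(tipnow(o))
E
```

```text
tool_pos: [0.5806, -0.2595, 0.3161]
force: [-11.7, 5.7, 15.5]
(array([39.7, -0.1, 14.1]), array([-5.7,  1.5, 19.4]))
```

```bash
python3 -m handwheel '[[-1,0,0,0.03,0,0,0],[-1,0,0,0,0,0,0]]'|grep -E '^(force|tool)'
python3 - <<'E'
from h import *
from plant import *
o=get_obs();print(tipnow(o))
E
python3 -m handwheel '[[-1,0,0,-0.3,0,0,0],[-1,0,0,-0.8,0,0,0],[-1,0,0,-0.9,0,0,0],[-1,0,0,0,0,0,0]]'|grep -E '^(force|tool)'
python3 -m handwheel '[[-1,0.64,0,0,0,0,0],[-1,0.64,0,0,0,0,0],[-1,0.64,0,0,0,0,0],[-1,0.64,0,0,0,0,0],[-1,0.62,0,0,0,0,0]]'|grep -E '^(force|tool)'
python3 - <<'E'
from h import *
from plant import *
o=get_obs();print(tipnow(o));togo(o,*press(-.039,.0175))
E
```

```text
tool_pos: [0.5806, -0.2595, 0.316]
force: [-15.8, 9.2, 22.2]
(array([39.7, -0.1, 14. ]), array([-7.6,  3.4, 27.5]))
tool_pos: [0.5625, -0.253, 0.361]
force: [-0.7, -0.0, -0.9]
tool_pos: [0.4933, -0.2283, 0.3263]
force: [0.4, 0.3, -0.6]
(array([-41.8,   0. ,  60.4]), array([-0. ,  0.4, -0.7]))
shift [-0.12  0.01  1.72] turn [ 0.01  0.01 -0.02] shift after turn [-0.12  0.01  1.72]
```

Now a light check of the lower end.

```bash
python3 -m handwheel '[[-1,-0.12,0,0.55,0,0,0],[-1,0,0,0.6,0,0,0],[-1,0,0,0.45,0,0,0],[-1,0,0,0.08,0,0,0],[-1,0,0,0,0,0,0]]'|grep -E '^(force|tool)'
python3 -m handwheel '[[-1,0,0,0.04,0,0,0],[-1,0,0,0,0,0,0]]'|grep -E '^(force|tool)'
python3 -m handwheel '[[-1,0,0,0.04,0,0,0],[-1,0,0,0,0,0,0]]'|grep -E '^(force|tool)'
python3 - <<'E'
from h import *
from plant import *
o=get_obs();print(tipnow(o))
E
```

```text
tool_pos: [0.5124, -0.2351, 0.2899]
force: [0.0, -0.1, 0.5]
tool_pos: [0.5127, -0.2351, 0.2897]
force: [-0.6, -0.3, -0.3]
tool_pos: [0.513, -0.2352, 0.2885]
force: [-0.5, 0.3, 0.3]
(array([-37.5,   0.1,  17.4]), array([-0.4,  0.1,  0.5]))
```

```bash
python3 -m handwheel '[[-1,0,0,0.04,0,0,0],[-1,0,0,0,0,0,0]]'|grep -E '^(force|tool)'
python3 -m handwheel '[[-1,0,0,0.04,0,0,0],[-1,0,0,0,0,0,0]]'|grep -E '^(force|tool)'
python3 -m handwheel '[[-1,0,0,0.04,0,0,0],[-1,0,0,0,0,0,0]]'|grep -E '^(force|tool)'
python3 - <<'E'
from h import *
from plant import *
o=get_obs();print(tipnow(o))
E
```

```text
tool_pos: [0.5134, -0.2353, 0.2874]
force: [-0.4, -0.8, -0.8]
tool_pos: [0.5138, -0.2355, 0.2864]
force: [0.2, -0.4, 0.0]
tool_pos: [0.5141, -0.2356, 0.2855]
force: [0.0, 0.2, -0.4]
(array([-37.6,   0.1,  14.2]), array([-0.2,  0.2, -0.4]))
```

```bash
python3 -m handwheel '[[-1,0,0,0.03,0,0,0],[-1,0,0,0,0,0,0]]'|grep -E '^(force|tool)'
python3 -m handwheel '[[-1,0,0,0.03,0,0,0],[-1,0,0,0,0,0,0]]'|grep -E '^(force|tool)'
python3 - <<'E'
from h import *
from plant import *
o=get_obs();print(tipnow(o))
E
```

```text
tool_pos: [0.5141, -0.2356, 0.2854]
force: [-4.9, 3.1, 7.8]
tool_pos: [0.5141, -0.2357, 0.2853]
force: [-10.9, 7.0, 14.4]
(array([-37.5,   0. ,  14. ]), array([-5.8,  2.9, 18.3]))
```

Both ends meet the stop stiffly at 14.0–14.2 mm, so the lid is home. I'll retract and hand in.

```bash
python3 -m handwheel '[[-1,0,0,-0.3,0,0,0],[-1,0,0,-0.9,0,0,0],[-1,0,0,-0.9,0,0,0],[-1,0,0,-0.9,0,0,0],[-1,0,0,0,0,0,0]]'
python3 -m handwheel '[[-1,0,0,0,0,0,0],[-1,0,0,0,0,0,0]]'|grep clock
python3 -c "
from plant import *
print(close_job())"
```

```text
clock: 39.75
tool_pos: [0.4865, -0.2256, 0.3548]
orientation: [179.8, 23.8, 160.2]
force: [0.3, 0.1, 0.6]
opening: 0.0004
gripper_force: 0.0
clock: 40.0
the job is handed in; nothing more can be done
None
```

The lid from the bin's left compartment is in the box and pressed to the stop at both ends. The job was handed in at about 40 s; no verdict came back, and the lower-end push briefly reached about 36 N, over the 30 N guideline but under the 50 N crack limit.

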